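# Lock the sprung carriage of a terrine slicing jig with a T-stud

### The job

Take the clamp stud out of its stand and drop its T-head into the open part of the jig's slot, with its handle bar along the slot. Slide it along to push the sprung mould carriage forward until you feel the head meet the end of the channel, never ramming or forcing it, then turn the handle a quarter turn and let go, so that the stud stands locked across the slot and holds the carriage forward. Leave the jar, the cup and the tongs where they are.

Things in the scene. Friction and masses are not known exactly. Their poses are not given: they have to be found in the camera images.
- stud: Loose upright stainless stud, 0.22-0.37 kg; origin on its axis at the barrel's underside, z up. Barrel diameter 40, z 0 to 24; neck diameter 16; handle bar on top along x; stem diameter 11 and T-head below, head parallel to the bar. A half turn about z gives the same stud. Starts hanging in the stand's hole at any yaw, up to 4 mm off centre.
- stud_bar (a point): Centre of the stud's handle bar, the place to grip: bar 50 long (stud x), 12 wide (stud y), 28 tall; this point is 46 mm above the stud's origin.
- stud_head (a point): Centre of the T-head, 12 mm below the stud's origin: 26 long (stud x), 11.5 wide (stud y), 8 tall (stud z -16 to -8), square lower edges, ends cut so that it turns within a radius of 13.3.
- stand: Fixed grey block 75 x 75 x 24 with a 34 mm hole right through at its centre; origin at the centre of its underside. The stud's barrel rests on its top, the head hangs in the hole.
- jig: Fixed white slicing jig, jig x -200 to 270 mm, 130 wide, top at z 26; origin on the counter under the slot's line, x along the slot towards the mould, z up. Steel-lipped T-slot on y = 0, 14 wide, open from jig x -165 until it runs under the carriage; lips 6 thick. Channel below: 16 wide, floor at z 6: there the head yaws only about 10 degrees. Seated, the barrel rests on the top face.
- slot (a point): On the slot's centre line at the jig's top face (jig x -100, z 26 mm), mid-way along the open part: a good place to drop the stud in. Axes as the jig's.
- channel_end (a point): On the slot's line at jig x 1, z 26, under the carriage. Hidden below: an end wall that the head's front end meets when the stud's axis is within 20 mm of here, either way along the slot (varies, cannot be seen, must be felt). Only within 1.5 mm of that spot has the head room to turn, either way. Turned across, it is pushed about 6.5 mm back by the carriage into a seat where it stays locked.
- carriage (a joint): Travel (m) along jig +x of the sprung white carriage with the red mould: 0 at rest, at most 0.056. Springs push it back: 2.5 N at rest plus 100 N/m, negligible friction. The rigid end wall is met with the carriage 11 to 51 mm forward; locked, it stays about 4 to 45 mm forward.
- carriage_face (a point): Centre of the carriage's flat steel end plate that the barrel pushes: 104 wide, jig z 27 to 45, facing jig -x, at jig x -10 mm at rest. The mould stands 30 mm and more ahead of it (jig x), its rim 100 mm above the counter.
- jar: Bystander: glass jar with steel lid, diameter 60, 85 high, upright; origin at the underside.
- cup: Bystander: steel cup, diameter 72, 60 high; origin at the underside.
- tongs: Bystander: steel tongs, 210 long, lying flat along their x; origin near their middle.
There are look-alikes about, which are no part of the job. What is shaped like the stud but green or pink is not meant.

How it is judged:
By the outcome, as a careful person would: the job done as asked, in the order asked, and still so for the second after the job is handed in, with the robot touching nothing.
It also fails if it takes over 72 s, if anything falls off the work surface, if the arm or the gripper's body presses on something with over 40 N, if the wrist force passes 120 N, or if a joint passes its speed limit or range.

### The arm

A 6-joint arm with a two-finger parallel gripper is mounted at the origin on the work surface. World frame = base frame: x ahead of the robot, y to its left, z up, the work surface at z = 0. Lengths are in m, angles in rad, forces in N, time in s.
With the tool pointing down it reaches from about 0.35 to 0.975 m from the base axis. Payload 4.9 kg.
Tool frame: the origin (TCP) lies at the very end of the fingers, on their centre line; the grasp point (between the pads) lies 19 mm behind it (ctrl.grasp_offset is the distance from the TCP to the grasp point, in m); z points along the fingers, y is the line along which they close (so a half turn about z gives the same grasp; the last joint's range is limited). The gripper opens to 85 mm and grips with 20 to 120 N. Pads are 22 mm wide; open, the fingers measure 114 mm over their backs; the gripper's body (76 mm by 85 mm) begins 54 mm behind the grasp point. The pads swing forward as they close: fully open they stand 13 mm farther back than shut.
Start: joints at [1.123, 0.053, 1.613, -0, 1.476, -0.119], TCP at [0.202, 0.592, 0.231] pointing down, gripper open.
Joint ranges: [-3.01, 3.01], [-1.01, 2.22], [0.06, 2.58], [-1.02, 4.17], [0.09, 2.62], [-3.14, 3.14]. Speed limits (rad/s): [2.57, 2.57, 3.14, 3.14, 3.14, 3.14].

### API

Orientations are given as a rotation vector (axis times angle).
In Python, from station import ctrl, optics gives the robot as it stands.
- The arm moves only by the shell command python3 -m handwheel 'ROWS' [OPENING] [FORCE]. ROWS is JSON, a list of rows, each an object of numbers: "tx", "ty", "tz": the shift along the tool's x, y, z in mm; "roll": the turn about the tool's z in rad. A call has 1 to 12 rows; each row shifts and turns the commanded pose from where the row before left it, along the tool's axes as they then stand; what a row does not reach is not made up. A row lasts 1/12 s, in which the tool goes at most 41.7 mm and 7.16 degrees, less where a joint would pass 70% of its speed; a pose out of reach is approached as far as the arm can. A call with a gripper value outside its range is refused whole. OPENING is the finger opening in mm, from 0 to 85.4, set as the call begins (- or left out, the last holds). The fingers move at their own pace and stop on an object; FORCE is the grip in N (left out, the last holds). Time passes only in rows, so rows that do not move let the fingers close. It gives the time, the measured TCP pose, the force, the opening and the grip force at its end, in the units of the state.
- ctrl.get_obs(): the state, without advancing time (a new reading comes with each control period).
- optics.get_image(name): name is "side" or "top" or "wrist"; returns (picture, depth): 420x560x3 uint8, red, green, blue; 420x560 float32, m along the optical axis (not along the pixel's ray), 0 where there is no reading.
- optics.camera_params(name): a dict with "mtx" (3x3 intrinsics, pixels), "extrinsics" (4x4, takes a point from camera to world coordinates); the wrist camera has in their place "tool_from_camera" (4x4, takes a point from camera to tool coordinates, whose origin is the TCP and whose axes are the flange's). Camera axes: x right, y down, z forward; pixel columns grow to the right and rows downward; lengths in m; the calibration is good to about 2 mm. The wrist camera is an equidistant fisheye: a pixel r from the principal point sees the ray r / f radians off the axis. A picture is of the moment at which its call begins: read the wrist's pose just before it. camera_params takes no time and is no camera call.
- ctrl.finish_job(): hands the job in; it is judged then, once.
The state is a dict: "t": time; "q": joint angles; "dq": joint speeds; "effort": joint torques, N m; "tool_pos": TCP position; "tool_rot": TCP orientation; "contact_force": force on the tool from outside, world axes, zero at the start; "wrist_torque": the same for the moment, N m; "opening": finger opening in m; "grip_force": force on a finger pad.
Only numpy, scipy, OpenCV 4.12 (cv2) and the standard library are available. Lean on these libraries where they do the work, as an engineer would, in place of code of your own. Each camera call takes 0.05 s, during which the arm holds its last target. There are 200 camera calls.

## Working session

There is one attempt and no reset: what is moved stays moved. The work goes in short steps, Python scripts to look and compute and a shell command to move; the robot and the scene stay as the last step left them, time stands still between calls to the robot, and variables do not carry over. Pictures are saved under pics/ and viewed, at most 10 in all, crops included, and the job is handed in when it is done.

```bash
ls; mkdir -p pics; python3 - <<'E'
from station import ctrl, optics
import cv2,numpy as np
for n in("top","side"):
    im,d=optics.get_image(n); np.savez(f"pics/{n}0.npz",im=im,d=d)
    cv2.imwrite(f"pics/{n}0.png",im[:,:,::-1])
    print(n,optics.camera_params(n))
print(optics.camera_params("wrist")); o=ctrl.get_obs();print(o)
E
```

```text
pics
top {'mtx': array([[453.71475051,   0.        , 288.72459437],
       [  0.        , 453.71475051, 209.13924933],
       [  0.        ,   0.        ,   1.        ]]), 'extrinsics': array([[ 0.00974452, -0.99303989,  0.11737471,  0.49406698],
       [-0.99975435, -0.00733845,  0.02091378, -0.15302112],
       [-0.01990687, -0.11754967, -0.99286746,  0.95676047],
       [ 0.        ,  0.        ,  0.        ,  1.        ]])}
side {'mtx': array([[459.66461638,   0.        , 286.22082181],
       [  0.        , 459.66461638, 208.22780175],
       [  0.        ,   0.        ,   1.        ]]), 'extrinsics': array([[ 0.97844829, -0.15654622,  0.13465591,  0.40630355],
       [-0.20530907, -0.66783371,  0.71543436, -1.03292401],
       [-0.02207079, -0.72766161, -0.68558111,  0.90609662],
       [ 0.        ,  0.        ,  0.        ,  1.        ]])}
{'mtx': array([[325.1922621 ,   0.        , 278.00656386],
       [  0.        , 325.1922621 , 207.76351816],
       [  0.        ,   0.        ,   1.        ]]), 'tool_from_camera': array([[-6.43104620e-04, -9.49801454e-01, -3.12852657e-01
[... 278 characters left out ...]
00]])}
{'t': 0.1, 'q': array([ 1.12298988e+00,  5.33365178e-02,  1.61414503e+00, -1.77027840e-05,
        1.47600783e+00, -1.19003759e-01]), 'dq': array([-1.69733563e-03, -1.94831427e-03, -2.21387834e-03,  1.32618808e-04,
       -1.43877113e-03, -7.44895857e-05]), 'effort': array([-8.56994266e-04, -3.94904423e+01, -3.71361959e+01, -1.66577938e-04,
        3.95604133e-03,  1.72956870e-06]), 'tool_pos': array([0.20158048, 0.59100656, 0.23016461]), 'tool_rot': array([-5.14071767e-01, -3.09872563e+00,  2.86778706e-03]), 'contact_force': array([ 0.10954211,  0.54814296, -0.56952191]), 'wrist_torque': array([-0.00288671,  0.03227299, -0.00354688]), 'grip_force': 0.0, 'opening': 0.0853101621672118}
```

View pics/top0.png

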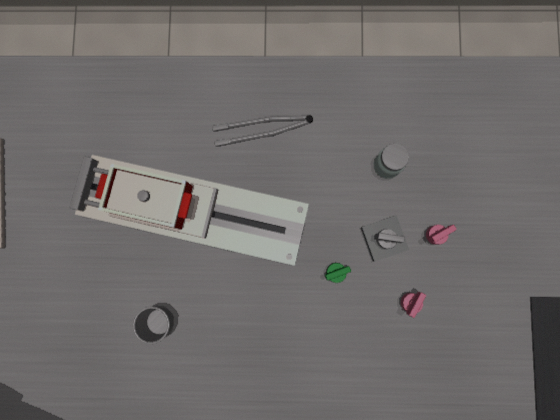

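View pics/side0.png

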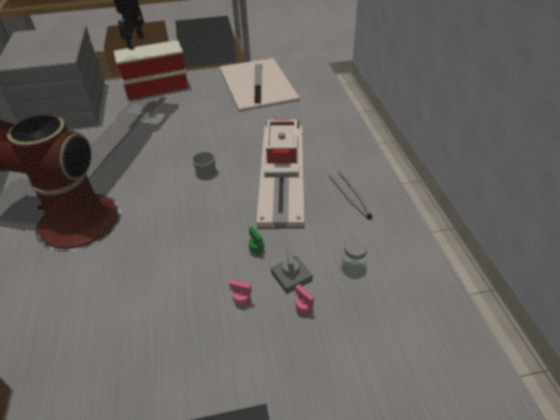

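The top view shows the slot running from (285,231) to (212,213), the stud in its grey stand at about (388,239), the pink decoys at (438,234) and (413,303), and the green one at (337,272). Next I'll measure.

```bash
cat > h.py <<'E'
import numpy as np,cv2
from station import ctrl,optics
from scipy.spatial.transform import Rotation as R
def cast(n,uv,z):
    p=optics.camera_params(n);E=p["extrinsics"];uv=np.atleast_2d(uv).astype(float)
    r=np.c_[uv,np.ones(len(uv))]@np.linalg.inv(p["mtx"]).T@E[:3,:3].T
    return E[:3,3]+r*((z-E[2,3])/r[:,2])[:,None]
def cloud(n,d):
    p=optics.camera_params(n);E=p["extrinsics"];v,u=np.mgrid[:420,:560]
    c=np.stack([u,v,np.ones_like(u)],-1)@np.linalg.inv(p["mtx"]).T*d[...,None]
    return c@E[:3,:3].T+E[:3,3]
def axis(P):
    c,(w,h),a=cv2.minAreaRect((P[:,:2]*1000).astype(np.float32)); b=cv2.boxPoints((c,(w,h),a))
    e=max((b[1]-b[0],b[2]-b[1]),key=np.linalg.norm)
    return np.round(c,1),np.round((w,h),1),np.degrees(np.arctan2(e[1],e[0]))%180
def wcast(o,uv,z):
    p=optics.camera_params("wrist");K=p["mtx"];T=p["tool_from_camera"];uv=np.atleast_2d(uv).astype(float)
    x=(uv-K[:2,2])/K[0,0];t=np.linalg.norm(x,axis=1);s=np.sinc(t/np.pi)
    r=np.c_[x*s[:,None],np.cos(t)]
    Rt=R.from_rotvec(o["tool_rot"]).as_matrix();C=o["tool_pos"]+Rt@T[:3,3]
    r=r@T[:3,:3].T@Rt.T
    return C+r*((z-C[2])/r[:,2])[:,None]
E
python3 - <<'E'
from h import *
f=np.load("pics/top0.npz");im,d=f["im"],f["d"];W=cloud("top",d);g=cv2.cvtColor(im,6-0 if 0 else cv2.COLOR_RGB2GRAY)
# slot
m=np.zeros_like(g);m[205:240,205:295]=1
s=((g<90)&(m>0)).astype(np.uint8);n,l,st,_=cv2.connectedComponentsWithStats(s)
i=1+np.argmax(st[1:,4]);v,u=np.where(l==i);print("slot",st[i],axis(cast("top",np.c_[u,v],.026)))
jt=(W[...,2]>.018)&(W[...,2]<.034)&(np.mgrid[:420,:560][1]<320)&(g>110)
n,l,st,_=cv2.connectedComponentsWithStats(jt.astype(np.uint8));i=1+np.argmax(st[1:,4]);v,u=np.where(l==i)
print("jigtop",st[i],axis(cast("top",np.c_[u,v],.026)),W[l==i][:,2].mean())
# stand/stud
b=np.zeros_like(g,bool);b[210:268,355:415]=1
print("z pct",np.percentile(W[b][:,2],[1,50,90,97,99.5]))
for lo,hi,n in((.015,.035,"stand"),(.036,.06,"barrel"),(.07,.1,"bar")):
    k=b&(W[...,2]>lo)&(W[...,2]<hi);print(n,k.sum(),axis(W[k]),W[k].mean(0))
c=cv2.resize(im[205:275,350:470],None,fx=6,fy=6,interpolation=2);cv2.imwrite("pics/c1.png",c[:,:,::-1])
E
```

```text
slot [205 205  81  33 541] (array([582.7, -42.2]), array([ 65.7, 165.4]), np.float32(93.38381))
jigtop [  75  155  234  111 6855] (array([602.8,  69.7]), array([469.9, 130.1]), np.float32(77.52296)) 0.026808402649277672
z pct [-0.00287037  0.00253908  0.04735275  0.08408459  0.08752687]
stand 991 (array([ 546. , -330.4]), array([74.8, 75.6]), np.float32(109.41977)) [ 0.54586332 -0.32730303  0.02479717]
barrel 185 (array([ 544.1, -329.8]), array([37.1, 38. ]), np.float32(179.42514)) [ 0.54204339 -0.3291854   0.0484843 ]
bar 183 (array([ 544.1, -329.9]), array([49.4, 12.1]), np.float32(82.10314)) [ 0.5437234  -0.32907513  0.08359142]
```

View pics/c1.png

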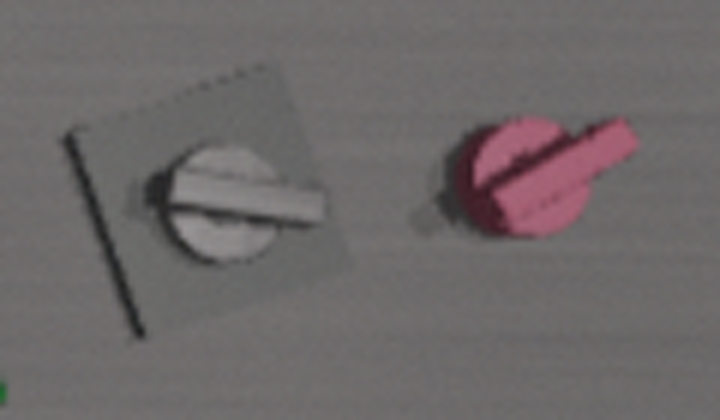

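The jig top fits 470 x 130 with its axis at 77.5°. The stud is at (544,-330) with its bar at 82.1°, and sizes and heights match. Moving over the stud now.

```bash
cat >> h.py <<'E'
def go(x,y,z,yaw):
    "tool-frame shift (mm, present axes) and roll to target TCP (mm), tool-x yaw deg"
    o=ctrl.get_obs();M=R.from_rotvec(o["tool_rot"]).as_matrix();p=o["tool_pos"]*1e3
    cy=np.degrees(np.arctan2(M[1,0],M[0,0]))
    print("t",round(o["t"],2),"tcp",p.round(1),"yaw",cy.round(2),"tilt",(M[:2,2]).round(4),"q6",o["q"][5].round(2),"F",o["contact_force"].round(1))
    print("shift",(M.T@(np.array([x,y,z])-p)).round(1),"roll",np.radians(-((yaw-cy+180)%360-180)).round(4))
E
python3 -m handwheel '[{"tx":-29,"ty":-28.9},{"tx":-29,"ty":-28.9},{"tx":-29,"ty":-28.9},{"tx":-29,"ty":-28.9},{"tx":-29,"ty":-28.9},{"tx":-29,"ty":-28.9},{"tx":-29,"ty":-28.9},{"tx":-29,"ty":-28.9},{"tx":-29,"ty":-28.9},{"tx":-29,"ty":-28.9},{"tx":-29,"ty":-28.9},{"tx":-29,"ty":-28.9}]' 40 60
python3 -m handwheel '[{"tx":-22.7,"ty":-34.5},{"tx":-22.7,"ty":-34.5},{"tx":-22.7,"ty":-34.5},{"tx":-22.7,"ty":-34.5},{"tx":-22.7,"ty":-34.5},{"tx":-22.7,"ty":-34.5},{"tx":-22.7,"ty":-34.5},{"tx":-22.7,"ty":-34.5},{"tx":-22.7,"ty":-34.5},{"tx":-22.7,"ty":-34.5},{"tx":-22.7,"ty":-34.5},{"tx":-22.7,"ty":-34.5}]'
python3 -m handwheel '[{"roll":0.12},{"roll":0.12},{"roll":0.12},{"roll":0.12},{"roll":0.12},{"roll":0.12},{"roll":0.12},{"roll":0.12},{"roll":0.12},{"roll":0.12},{"roll":0.12},{}]'
python3 -c "
from h import *
go(544,-330,140,82.1)"
```

```text
t 0.1 tcp [201.6 591.  230.2] yaw 161.16 tilt [-0.0008 -0.0017] q6 -0.12 F [ 0.1  0.5 -0.6]
shift [-621.5 -760.9   91.5] roll 1.3799$[0]: bad value
$[0]: bad value
$[0]: bad value
```

```bash
python3 -m handwheel '[{"tx":-29.0,"ty":-28.9,"tz":0,"roll":0}]' 40 60; python3 -m handwheel -h | head -20
```

```text
t: 0.18
tool_pos: [0.2179, 0.5573, 0.2297]
tool_rot: [-0.506, -3.098, 0.0]
contact_force: [0.4, -0.7, -0.0]
opening: 0.0759
grip_force: 0.0invalid input: not JSON, or not a number
```

```bash

python3 -m handwheel '[{"tx":-29,"ty":-28.9,"tz":0,"roll":0},{"tx":-29,"ty":-28.9,"tz":0,"roll":0},{"tx":-29,"ty":-28.9,"tz":0,"roll":0},{"tx":-29,"ty":-28.9,"tz":0,"roll":0},{"tx":-29,"ty":-28.9,"tz":0,"roll":0},{"tx":-29,"ty":-28.9,"tz":0,"roll":0},{"tx":-29,"ty":-28.9,"tz":0,"roll":0},{"tx":-29,"ty":-28.9,"tz":0,"roll":0},{"tx":-29,"ty":-28.9,"tz":0,"roll":0},{"tx":-29,"ty":-28.9,"tz":0,"roll":0},{"tx":-29,"ty":-28.9,"tz":0,"roll":0}]'
python3 -m handwheel '[{"tx":-22.7,"ty":-34.5,"tz":0,"roll":0},{"tx":-22.7,"ty":-34.5,"tz":0,"roll":0},{"tx":-22.7,"ty":-34.5,"tz":0,"roll":0},{"tx":-22.7,"ty":-34.5,"tz":0,"roll":0},{"tx":-22.7,"ty":-34.5,"tz":0,"roll":0},{"tx":-22.7,"ty":-34.5,"tz":0,"roll":0},{"tx":-22.7,"ty":-34.5,"tz":0,"roll":0},{"tx":-22.7,"ty":-34.5,"tz":0,"roll":0},{"tx":-22.7,"ty":-34.5,"tz":0,"roll":0},{"tx":-22.7,"ty":-34.5,"tz":0,"roll":0},{"tx":-22.7,"ty":-34.5,"tz":0,"roll":0},{"tx":-22.7,"ty":-34.5,"tz":0,"roll":0}]'
python3 -m handwheel '[{"tx":0,"ty":0,"tz":0,"roll":0.12},{"tx":0,"ty":0,"tz":0,"roll":0.12},{"tx":0,"ty":0,"tz":0,"roll":0.12},{"tx":0,"ty":0,"tz":0,"roll":0.12},{"tx":0,"ty":0,"tz":0,"roll":0.12},{"tx":0,"ty":0,"tz":0,"roll":0.12},{"tx":0,"ty":0,"tz":0,"roll":0.12},{"tx":0,"ty":0,"tz":0,"roll":0.12},{"tx":0,"ty":0,"tz":0,"roll":0.12},{"tx":0,"ty":0,"tz":0,"roll":0.12},{"tx":0,"ty":0,"tz":0,"roll":0.12},{"tx":0,"ty":0,"tz":0,"roll":0}]'
python3 -c "
from h import *
go(544,-330,140,82.1)"
```

```text
t: 1.1
tool_pos: [0.4193, 0.149, 0.2311]
tool_rot: [0.514, 3.099, 0.0]
contact_force: [1.6, 0.5, 0.2]
opening: 0.0401
grip_force: 0.0
t: 2.1
tool_pos: [0.5431, -0.3309, 0.2305]
tool_rot: [-0.515, -3.098, -0.001]
contact_force: [0.4, 1.5, 0.6]
opening: 0.0396
grip_force: 0.0
t: 3.1
tool_pos: [0.543, -0.3286, 0.2306]
tool_rot: [-2.308, -2.13, 0.0]
contact_force: [-0.4, 0.8, 0.3]
opening: 0.0404
grip_force: 0.0
t 3.1 tcp [ 543.  -328.6  230.6] yaw 85.42 tilt [-0.0009  0.0007] q6 -0.58 F [-0.4  0.8  0.3]
shift [-1.3  1.2 90.6] roll 0.058
```

Well placed. I'll check with the wrist camera (bar top at z 0.084) before descending.

```bash
python3 -m handwheel '[{"tx":-1.3,"ty":1.2,"tz":15,"roll":0.058},{"tx":0,"ty":0,"tz":15,"roll":0},{"tx":0,"ty":0,"tz":0,"roll":0}]' >/dev/null
python3 - <<'E'
from h import *
o=ctrl.get_obs();im,d=optics.get_image("wrist");cv2.imwrite("pics/w1.png",im[:,:,::-1]);np.savez("pics/w1.npz",im=im,d=d)
go(544,-330,55,82.1)
E
```

```text
t 3.4 tcp [ 543.  -329.1  197.9] yaw 82.36 tilt [-0.0047  0.0037] q6 -0.53 F [-0.2  0.9  0.2]
shift [ -1.2   1.9 142.9] roll 0.0046
```

View pics/w1.png

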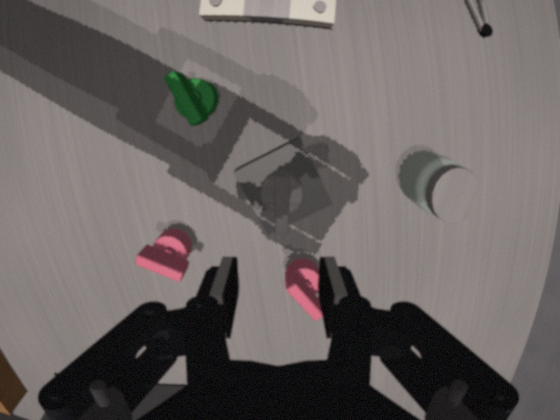

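The wrist view shows the stud's bar centred at about (282,215), near the finger centre column of 278. I'll cast it as a check.

```bash
python3 - <<'E'
from h import *
f=np.load("pics/w1.npz");im,d=f["im"],f["d"];o=ctrl.get_obs()
p=optics.camera_params("wrist");K=p["mtx"];T=p["tool_from_camera"]
v,u=np.mgrid[150:270,230:340];uv=np.c_[u.ravel(),v.ravel()].astype(float)
x=(uv-K[:2,2])/K[0,0];t=np.linalg.norm(x,axis=1)
r=np.c_[x*np.sinc(t/np.pi)[:,None]/np.cos(t)[:,None],np.ones(len(t))]*d[150:270,230:340].ravel()[:,None]
M=R.from_rotvec(o["tool_rot"]).as_matrix();W=(r@T[:3,:3].T+T[:3,3])@M.T+o["tool_pos"]
for a,b,n in((.07,.1,"bar"),(.04,.055,"barrel"),(.018,.032,"stand")):
    k=(W[:,2]>a)&(W[:,2]<b)&(np.hypot(W[:,0]-.544,W[:,1]+.33)<.06);print(n,k.sum(),axis(W[k]) if k.sum()>5 else "",W[k].mean(0),uv[k].mean(0))
E
```

```text
bar 835 (array([ 545.6, -331.1]), array([49.9, 11.8]), np.float32(82.25525)) [ 0.54546458 -0.32909529  0.08395661] [281.55808383 203.04431138]
barrel 765 (array([ 545.5, -330.7]), array([36.2, 38.4]), np.float32(172.5915)) [ 0.54506445 -0.32980232  0.04826076] [281.00522876 192.63137255]
stand 3528 (array([ 547. , -331.8]), array([75.4, 74.8]), np.float32(19.482126)) [ 0.54794105 -0.32798131  0.02463403] [283.47505669 184.01162132]
```

```bash
python3 -m handwheel '[{"tx":-1,"ty":2.2,"tz":10,"roll":0},{"tx":0,"ty":0,"tz":20,"roll":0},{"tx":0,"ty":0,"tz":20,"roll":0},{"tx":0,"ty":0,"tz":20,"roll":0},{"tx":0,"ty":0,"tz":20,"roll":0},{"tx":0,"ty":0,"tz":15,"roll":0},{"tx":0,"ty":0,"tz":15,"roll":0},{"tx":0,"ty":0,"tz":10,"roll":0},{"tx":0,"ty":0,"tz":8,"roll":0},{"tx":0,"ty":0,"tz":4,"roll":0},{"tx":0,"ty":0,"tz":0,"roll":0}]' 40 70
python3 -c "
from h import *
go(545,-330.5,55,82.2)"
```

```text
t: 4.32
tool_pos: [0.5462, -0.3314, 0.0586]
tool_rot: [-2.366, -2.065, 0.0]
contact_force: [0.2, -0.3, -0.9]
opening: 0.0401
grip_force: 0.0
t 4.32 tcp [ 546.2 -331.4   58.6] yaw 82.21 tilt [-0.0008  0.0006] q6 -0.53 F [ 0.2 -0.3 -0.9]
shift [ 0.7 -1.3  3.6] roll 0.0003
```

```bash
python3 -m handwheel '[{"tx":0.7,"ty":-1,"tz":3,"roll":0},{"tx":0,"ty":0,"tz":0,"roll":0},{"tx":0,"ty":0,"tz":0,"roll":0},{"tx":0,"ty":0,"tz":0,"roll":0},{"tx":0,"ty":0,"tz":0,"roll":0},{"tx":0,"ty":0,"tz":0,"roll":0},{"tx":0,"ty":0,"tz":0,"roll":0},{"tx":0,"ty":0,"tz":0,"roll":0}]' 5 70
python3 -c "
from h import *
go(545,-330.5,55,82.2)"
```

```text
t: 4.98
tool_pos: [0.5459, -0.3311, 0.0572]
tool_rot: [2.366, 2.065, 0.0]
contact_force: [-1.7, -0.2, 4.5]
opening: 0.011
grip_force: 80.0
t 4.98 tcp [ 545.9 -331.1   57.2] yaw 82.21 tilt [ 0.0009 -0.0007] q6 -0.53 F [-1.7 -0.2  4.5]
shift [ 0.4 -1.   2.2] roll 0.0001
```

```bash
python3 -m handwheel '[{"tx":0,"ty":0,"tz":-5,"roll":0},{"tx":0,"ty":0,"tz":-10,"roll":0},{"tx":0,"ty":0,"tz":-20,"roll":0},{"tx":0,"ty":0,"tz":-20,"roll":0},{"tx":0,"ty":0,"tz":-20,"roll":0},{"tx":0,"ty":0,"tz":-15,"roll":0},{"tx":0,"ty":0,"tz":0,"roll":0},{"tx":0,"ty":0,"tz":0,"roll":0}]'
python3 -m handwheel '[{"tx":15,"ty":-1,"tz":0,"roll":0},{"tx":30,"ty":-1,"tz":0,"roll":0},{"tx":30,"ty":-1,"tz":0,"roll":0},{"tx":30,"ty":-1,"tz":0,"roll":0},{"tx":30,"ty":-1,"tz":0,"roll":0},{"tx":30,"ty":-1,"tz":0,"roll":0},{"tx":30,"ty":-1,"tz":0,"roll":0},{"tx":30,"ty":-1,"tz":0,"roll":0},{"tx":30,"ty":-1,"tz":0,"roll":0},{"tx":15,"ty":0,"tz":0,"roll":0},{"tx":0,"ty":0,"tz":0,"roll":0.082},{"tx":0,"ty":0,"tz":0,"roll":0}]'
python3 - <<'E'
from h import *
go(573.6,-62.1,60,77.5)
im,d=optics.get_image("wrist");cv2.imwrite("pics/w2.png",im[:,:,::-1]);np.savez("pics/w2.npz",im=im,d=d)
E
```

```text
t: 5.65
tool_pos: [0.5459, -0.331, 0.1471]
tool_rot: [2.366, 2.064, 0.001]
contact_force: [-0.3, -0.2, -3.8]
opening: 0.0106
grip_force: 78.9
t: 6.65
tool_pos: [0.5718, -0.0599, 0.144]
tool_rot: [-2.446, -1.966, 0.004]
contact_force: [0.6, 0.1, -2.7]
opening: 0.0109
grip_force: 78.7
t 6.65 tcp [571.8 -59.9 144. ] yaw 77.57 tilt [-0.0039  0.0011] q6 -0.02 F [ 0.6  0.1 -2.7]
shift [-1.8  2.6 84. ] roll 0.0012
```

View pics/w2.png

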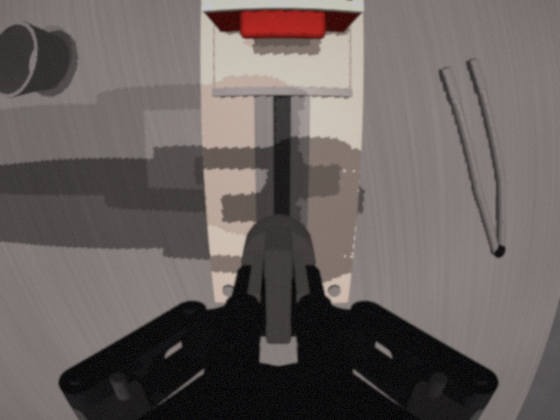

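The stud hangs straight in the fingers, bar centred at column 278. The slot runs from (282,95) to (282,212). Now the slot line from the wrist picture.

```bash
python3 - <<'E'
from h import *
f=np.load("pics/w2.npz");im=f["im"];g=cv2.cvtColor(im,cv2.COLOR_RGB2GRAY).astype(int);o=ctrl.get_obs()
L=[];Rr=[]
for r in range(104,205,4):
    row=g[r,260:306]; gr=np.diff(cv2.GaussianBlur(row.astype(np.float32)[None],(3,1),0)[0])
    # dark slot: largest fall then largest rise around
    a=np.argmin(gr[:20]);b=20+np.argmax(gr[20:])
    L.append((260.5+a,r));Rr.append((260.5+b,r))
    if r%20==4: print(r,row[::2])
L=wcast(o,L,.026);Rr=wcast(o,Rr,.026)
ang=np.radians(77.52);u=np.array([np.cos(ang),np.sin(ang)]);n=np.array([-u[1],u[0]])
O=np.array([595.2,35.5])
for P in(L,Rr,(L+Rr)/2):
    q=P[:,:2]*1e3-O;s=q@u;w=q@n;k=np.abs(w-np.median(w))<1.5;print(s.min().round(),s.max().round(),np.polyfit(s[k]+100,w[k],1).round(3),w.round(1))
# carriage face row, jig edges
q=wcast(o,[(282,95)],.045)[0,:2]*1e3-O;print("face s",q@u)
# tcp and held bar in jig coords
q=o["tool_pos"][:2]*1e3-O;print("tcp",q@u,q@n)
E
```

```text
104 [133 131 132 132 133 132 110  60  58  56  59  59  57  60  59  85 130 132
 130 129 128 131 148]
124 [132 131 131 133 135 133 116  65  61  62  56  56  55  57  57  85 121 130
 129 129 140 149 154]
144 [131 128 129 130 130 130 114  55  29  31  24  29  26  30  28  45  65  65
  66  69  83  88  91]
164 [66 63 63 64 64 68 59 35 25 24 28 23 26 23 29 50 62 63 64 62 63 65 69]
184 [128 125 103  68  64  64  57  35  20  25  25  28  25  28  28  50  62  67
  62  64  64  62  66]
204 [64 66 65 65 62 63 59 41 26 26 25 29 25 29 28 54 65 67 81 85 87 89 89]
-101.0 -18.0 [0.008 5.804] [ 6.7  6.7  6.7  6.7  5.9  6.7  5.9  5.9  6.7  5.9  5.9  6.   6.   6.
  6.   6.   6.  11.7 11.7 12.6 13.4 15.1  6.   6.   6.   6. ]
-101.0 -18.0 [-4.000e-03 -7.143e+00] [ -7.4  -7.4  -7.5  -7.5  -7.5  -7.5  -7.6  -7.6 -13.2  -7.6  -7.7  -7.7
  -6.9  -7.   -7.   -7.   -7.   -7.1  -7.1  -7.2  -7.2  -7.2  -7.3  -7.3
  -7.4  -7.4]
-101.0 -18.0 [ 0.002 -0.696] [-0.3 -0.4 -0.4 -0.4 -0.8 -0.4 -0.8 -0.8 -3.2 -0.8 -0.9 -0.9 -0.5 -0.5
 -0.5 -0.5 -0.5  2.3  2.3  2.7  3.1  3.9 -0.6 -0.7 -0.7 -0.7]
face s -11.697748166637023
tcp -98.965798064836 1.9577100030623278
```

```bash
cat >> h.py <<'E'
def jig():
    o=ctrl.get_obs();M=R.from_rotvec(o["tool_rot"]).as_matrix();a=np.radians(77.52);u=np.array([np.cos(a),np.sin(a)]);n=np.array([-u[1],u[0]])
    q=o["tool_pos"][:2]*1e3-[595.2,35.5];F=o["contact_force"]
    print("t",round(o["t"],2),"jig x %.2f y %.2f z %.2f"%(q@u,q@n,o["tool_pos"][2]*1e3),"yaw-jig %.2f"%(np.degrees(np.arctan2(M[1,0],M[0,0]))-77.52),"tilt",M[:2,2].round(4),"F x%.1f y%.1f z%.1f"%(F[:2]@u,F[:2]@n,F[2]),"Tq",o["wrist_torque"].round(2),"op",round(o["opening"]*1e3,1))
E
python3 -m handwheel '[{"tx":0,"ty":2.6,"tz":10,"roll":0},{"tx":0,"ty":0,"tz":15,"roll":0},{"tx":0,"ty":0,"tz":15,"roll":0},{"tx":0,"ty":0,"tz":10,"roll":0},{"tx":0,"ty":0,"tz":8,"roll":0},{"tx":0,"ty":0,"tz":0,"roll":0},{"tx":0,"ty":0,"tz":0,"roll":0},{"tx":0,"ty":0,"tz":0,"roll":0}]' >/dev/null
python3 -c "
from h import *
jig()"
```

```text
t 7.37 jig x -100.09 y -2.87 z 89.01 yaw-jig -0.01 tilt [ 0.0012 -0.0003] F x-0.3 y-0.5 z-2.7 Tq [ 0.03 -0.02  0.05] op 11.0
```

```bash
cat > slot.py <<'E'
from h import *
o=ctrl.get_obs();im,d=optics.get_image("wrist");np.savez("pics/w3.npz",im=im)
g=cv2.cvtColor(im,cv2.COLOR_RGB2GRAY).astype(np.float32)
a=np.radians(77.52);u=np.array([np.cos(a),np.sin(a)]);n=np.array([-u[1],u[0]]);O=np.array([595.2,35.5])
s=np.arange(-75,-20,4.);w=np.arange(-12,12.1,.1)
# sample grid on the jig top plane by inverse mapping: build world map of pixels near the slot
v,U=np.mgrid[40:300,200:360];uv=np.c_[U.ravel(),v.ravel()];P=wcast(o,uv,.026)[:,:2]*1e3-O
from scipy.interpolate import griddata
G=griddata(np.c_[P@u,P@n],g[40:300,200:360].ravel(),tuple(np.meshgrid(s,w,indexing="ij")))
res=[]
for k,row in zip(s,G):
    r=np.diff(cv2.GaussianBlur(row[None].astype(np.float32),(0,0),4)[0]);c=120
    A=w[np.argmin(r[20:c])+20];B=w[c+np.argmax(r[c:220])];res.append((k,A.round(1),B.round(1),((A+B)/2).round(2)))
print([tuple(map(float,x)) for x in res]);jig()
E
python3 slot.py
```

```text
[(-75.0, -7.1, 6.4, -0.35), (-71.0, -6.8, 9.2, 1.2), (-67.0, -7.4, 6.3, -0.55), (-63.0, -6.8, 6.2, -0.3), (-59.0, -7.3, 6.2, -0.55), (-55.0, -7.2, 6.4, -0.4), (-51.0, -7.3, 6.5, -0.4), (-47.0, -7.0, 6.5, -0.25), (-43.0, -6.8, 6.5, -0.15), (-39.0, -7.1, 6.5, -0.3), (-35.0, -7.0, 6.5, -0.25), (-31.0, -7.1, 6.4, -0.35), (-27.0, -7.1, 6.5, -0.3), (-23.0, -7.2, 6.5, -0.35)]
t 7.42 jig x -100.04 y -3.07 z 89.39 yaw-jig -0.01 tilt [ 0.0019 -0.0004] F x-0.1 y0.3 z-2.7 Tq [-0.03 -0.01 -0.01] op 10.6
```

```bash

python3 -m handwheel '[{"tx":0,"ty":-2.6,"tz":0,"roll":0},{"tx":0,"ty":0,"tz":6,"roll":0},{"tx":0,"ty":0,"tz":4,"roll":0},{"tx":0,"ty":0,"tz":0,"roll":0},{"tx":0,"ty":0,"tz":0,"roll":0},{"tx":0,"ty":0,"tz":0,"roll":0}]' >/dev/null
python3 slot.py
```

```text
[(-75.0, -6.9, 6.6, -0.15), (-71.0, -7.0, 6.5, -0.25), (-67.0, -7.1, 6.6, -0.25), (-63.0, -6.9, 6.2, -0.35), (-59.0, -6.7, 6.5, -0.1), (-55.0, -6.8, 6.8, -0.0), (-51.0, -6.5, 6.5, -0.0), (-47.0, -6.9, 6.6, -0.15), (-43.0, -7.0, 6.5, -0.25), (-39.0, -7.1, 6.5, -0.3), (-35.0, -6.9, 6.6, -0.15), (-31.0, -7.1, 6.5, -0.3), (-27.0, -7.0, 6.6, -0.2), (-23.0, -7.0, 6.7, -0.15)]
t 7.97 jig x -99.93 y 0.32 z 78.33 yaw-jig -0.01 tilt [ 0. -0.] F x-0.2 y0.3 z-3.3 Tq [ 0.04 -0.   -0.01] op 10.6
```

```bash

python3 -m handwheel '[{"tx":0,"ty":0.4,"tz":0,"roll":0},{"tx":0,"ty":0,"tz":2,"roll":0},{"tx":0,"ty":0,"tz":2,"roll":0},{"tx":0,"ty":0,"tz":2,"roll":0},{"tx":0,"ty":0,"tz":2,"roll":0},{"tx":0,"ty":0,"tz":0,"roll":0},{"tx":0,"ty":0,"tz":0,"roll":0}]' >/dev/null
python3 -c "
from h import *
jig()"
```

```text
t 8.55 jig x -99.94 y 0.24 z 69.93 yaw-jig -0.01 tilt [-0.0007  0.0001] F x0.2 y0.2 z-1.8 Tq [-0.02 -0.04 -0.  ] op 10.7
```

```bash

python3 -m handwheel '[{"tx":0,"ty":0,"tz":2,"roll":0},{"tx":0,"ty":0,"tz":2,"roll":0},{"tx":0,"ty":0,"tz":2,"roll":0},{"tx":0,"ty":0,"tz":1.5,"roll":0},{"tx":0,"ty":0,"tz":1,"roll":0},{"tx":0,"ty":0,"tz":0,"roll":0},{"tx":0,"ty":0,"tz":0,"roll":0}]' >/dev/null
python3 -c "
from h import *
jig()"
```

```text
t 9.13 jig x -99.94 y 0.02 z 61.72 yaw-jig -0.01 tilt [-0.0001  0.    ] F x-0.9 y-0.1 z-2.2 Tq [-0.02  0.02 -0.04] op 10.9
```

```bash

python3 -m handwheel '[{"tx":0,"ty":0,"tz":1,"roll":0},{"tx":0,"ty":0,"tz":1,"roll":0},{"tx":0,"ty":0,"tz":0.5,"roll":0},{"tx":0,"ty":0,"tz":0,"roll":0}]' >/dev/null
python3 -c "
from h import *
jig()"
python3 -m handwheel '[{"tx":0,"ty":0,"tz":0.5,"roll":0},{"tx":0,"ty":0,"tz":0,"roll":0},{"tx":0,"ty":0,"tz":0,"roll":0}]' >/dev/null
python3 -c "
from h import *
jig()"
```

```text
t 9.47 jig x -99.94 y -0.02 z 59.27 yaw-jig -0.01 tilt [-0. -0.] F x-1.1 y0.0 z-1.9 Tq [-0.02 -0.03  0.03] op 10.7
t 9.72 jig x -99.92 y -0.16 z 59.20 yaw-jig -0.01 tilt [ 0.0002 -0.0001] F x0.1 y0.5 z1.1 Tq [0.1  0.17 0.02] op 10.5
```

Seated: the z load was taken up at TCP z = 59, as expected. Sliding toward the carriage now.

```bash

python3 -m handwheel '[{"tx":3,"ty":0,"tz":0,"roll":0},{"tx":6,"ty":0,"tz":0,"roll":0},{"tx":6,"ty":0,"tz":0,"roll":0},{"tx":6,"ty":0,"tz":0,"roll":0},{"tx":6,"ty":0,"tz":0,"roll":0},{"tx":6,"ty":0,"tz":0,"roll":0},{"tx":6,"ty":0,"tz":0,"roll":0},{"tx":6,"ty":0,"tz":0,"roll":0},{"tx":6,"ty":0,"tz":0,"roll":0},{"tx":4,"ty":0,"tz":0,"roll":0},{"tx":0,"ty":0,"tz":0,"roll":0},{"tx":0,"ty":0,"tz":0,"roll":0}]' >/dev/null
python3 -c "
from h import *
jig()"
```

```text
t 10.72 jig x -43.81 y -0.32 z 59.23 yaw-jig -0.01 tilt [0.0012 0.0019] F x2.2 y-0.5 z3.7 Tq [ 0.47 -0.09  0.  ] op 10.9
```

```bash

python3 -m handwheel '[{"tx":2,"ty":0,"tz":0,"roll":0},{"tx":2,"ty":0,"tz":0,"roll":0},{"tx":2,"ty":0,"tz":0,"roll":0},{"tx":2,"ty":0,"tz":0,"roll":0},{"tx":2,"ty":0,"tz":0,"roll":0},{"tx":2,"ty":0,"tz":0,"roll":0},{"tx":2,"ty":0,"tz":0,"roll":0},{"tx":2,"ty":0,"tz":0,"roll":0},{"tx":2,"ty":0,"tz":0,"roll":0},{"tx":1,"ty":0,"tz":0,"roll":0},{"tx":0,"ty":0,"tz":0,"roll":0},{"tx":0,"ty":0,"tz":0,"roll":0}]' >/dev/null
python3 -c "
from h import *
jig()"
python3 -m handwheel '[{"tx":1,"ty":0,"tz":0,"roll":0},{"tx":1,"ty":0,"tz":0,"roll":0},{"tx":1,"ty":0,"tz":0,"roll":0},{"tx":1,"ty":0,"tz":0,"roll":0},{"tx":0,"ty":0,"tz":0,"roll":0},{"tx":0,"ty":0,"tz":0,"roll":0}]' >/dev/null
python3 -c "
from h import *
jig()"
```

```text
t 11.72 jig x -26.78 y -0.41 z 59.20 yaw-jig -0.01 tilt [ 0.0002 -0.0019] F x-5.2 y0.5 z5.1 Tq [-0.96  0.23  0.  ] op 10.8
t 12.22 jig x -23.02 y -0.42 z 59.22 yaw-jig -0.01 tilt [ 0.0001 -0.0024] F x-5.8 y0.8 z6.7 Tq [-1.08  0.25  0.02] op 10.7
```

```bash

python3 -m handwheel '[{"tx":1,"ty":0,"tz":0,"roll":0},{"tx":1,"ty":0,"tz":0,"roll":0},{"tx":1,"ty":0,"tz":0,"roll":0},{"tx":0,"ty":0,"tz":0,"roll":0},{"tx":0,"ty":0,"tz":0,"roll":0}]' >/dev/null
python3 -c "
from h import *
jig()"
```

```text
t 12.63 jig x -20.15 y -0.39 z 59.20 yaw-jig -0.01 tilt [-0.0001 -0.0026] F x-6.2 y-0.6 z5.0 Tq [-1.16  0.3   0.02] op 10.9
```

```bash

python3 -m handwheel '[{"tx":1,"ty":0,"tz":0,"roll":0},{"tx":1,"ty":0,"tz":0,"roll":0},{"tx":0,"ty":0,"tz":0,"roll":0},{"tx":0,"ty":0,"tz":0,"roll":0}]' >/dev/null
python3 -c "
from h import *
jig()"
```

```text
t 12.97 jig x -18.24 y -0.41 z 59.20 yaw-jig -0.02 tilt [-0.0002 -0.0027] F x-6.9 y0.9 z5.9 Tq [-1.18  0.25  0.06] op 11.1
```

```bash

python3 -m handwheel '[{"tx":1,"ty":0,"tz":0,"roll":0},{"tx":1,"ty":0,"tz":0,"roll":0},{"tx":1,"ty":0,"tz":0,"roll":0},{"tx":0,"ty":0,"tz":0,"roll":0}]' >/dev/null
python3 -c "
from h import *
jig()"
```

```text
t 13.3 jig x -15.28 y -0.41 z 59.23 yaw-jig -0.01 tilt [-0.0002 -0.003 ] F x-6.7 y0.5 z5.4 Tq [-1.26  0.34  0.05] op 11.0
```

```bash

python3 -m handwheel '[{"tx":1,"ty":0,"tz":0,"roll":0},{"tx":1,"ty":0,"tz":0,"roll":0},{"tx":1,"ty":0,"tz":0,"roll":0},{"tx":0,"ty":0,"tz":0,"roll":0}]' >/dev/null
python3 -c "
from h import *
jig()"
```

```text
t 13.63 jig x -12.35 y -0.37 z 59.20 yaw-jig -0.01 tilt [-0.0003 -0.0031] F x-6.9 y0.4 z6.8 Tq [-1.24  0.38 -0.01] op 10.5
```

```bash

python3 -m handwheel '[{"tx":1,"ty":0,"tz":0,"roll":0},{"tx":1,"ty":0,"tz":0,"roll":0},{"tx":1,"ty":0,"tz":0,"roll":0},{"tx":0,"ty":0,"tz":0,"roll":0}]' >/dev/null
python3 -c "
from h import *
jig()"
```

```text
t 13.97 jig x -9.49 y -0.36 z 59.19 yaw-jig -0.01 tilt [-0.0005 -0.0034] F x-6.9 y-0.4 z5.7 Tq [-1.34  0.32  0.02] op 10.8
```

```bash

python3 -m handwheel '[{"tx":1,"ty":0,"tz":0,"roll":0},{"tx":1,"ty":0,"tz":0,"roll":0},{"tx":1,"ty":0,"tz":0,"roll":0},{"tx":0,"ty":0,"tz":0,"roll":0}]' >/dev/null
python3 -c "
from h import *
jig()"
```

```text
t 14.3 jig x -6.57 y -0.41 z 59.23 yaw-jig -0.01 tilt [-0.0004 -0.0035] F x-8.1 y-0.1 z6.3 Tq [-1.37  0.38 -0.02] op 10.9
```

```bash

python3 -m handwheel '[{"tx":1,"ty":0,"tz":0,"roll":0},{"tx":1,"ty":0,"tz":0,"roll":0},{"tx":1,"ty":0,"tz":0,"roll":0},{"tx":0,"ty":0,"tz":0,"roll":0}]' >/dev/null
python3 -c "
from h import *
jig()"
```

```text
t 14.63 jig x -4.24 y -0.42 z 59.26 yaw-jig 0.01 tilt [-0.0009 -0.0051] F x-9.7 y-0.0 z7.5 Tq [-1.78  0.52 -0.  ] op 10.8
```

```bash

python3 -m handwheel '[{"tx":1,"ty":0,"tz":0,"roll":0},{"tx":1,"ty":0,"tz":0,"roll":0},{"tx":1,"ty":0,"tz":0,"roll":0},{"tx":0,"ty":0,"tz":0,"roll":0}]' >/dev/null
python3 -c "
from h import *
jig()"
```

```text
t 14.97 jig x -3.54 y -0.42 z 59.34 yaw-jig 0.04 tilt [-0.0026 -0.0099] F x-17.0 y1.5 z9.0 Tq [-3.27  0.97  0.02] op 10.7
```

The wall is met near jig x = -4.4: force climbs from 8 to 17 N with almost no advance. I'll ease back to light contact, then turn.

```bash

python3 -m handwheel '[{"tx":-1,"ty":0,"tz":0,"roll":0},{"tx":-1,"ty":0,"tz":0,"roll":0},{"tx":0,"ty":0,"tz":-0.3,"roll":0},{"tx":0,"ty":0,"tz":0,"roll":0}]' >/dev/null
python3 -c "
from h import *
jig()"
```

```text
t 15.3 jig x -3.94 y -0.38 z 59.28 yaw-jig -0.00 tilt [-0.0012 -0.0061] F x-11.3 y-0.0 z5.7 Tq [-2.22  0.47 -0.01] op 10.5
```

```bash

python3 -m handwheel '[{"tx":-0.5,"ty":0,"tz":0,"roll":0},{"tx":0,"ty":0,"tz":0,"roll":0.06},{"tx":0,"ty":0,"tz":0,"roll":0.06},{"tx":0,"ty":0,"tz":0,"roll":0.06},{"tx":0,"ty":0,"tz":0,"roll":0.06},{"tx":0,"ty":0,"tz":0,"roll":0.06},{"tx":0,"ty":0,"tz":0,"roll":0},{"tx":0,"ty":0,"tz":0,"roll":0}]' >/dev/null
python3 -c "
from h import *
jig()"
```

```text
t 15.97 jig x -3.93 y 1.03 z 59.27 yaw-jig -17.19 tilt [-0.0048 -0.0047] F x-10.2 y5.1 z9.3 Tq [-1.78  1.33  0.  ] op 10.8
```

```bash

python3 -m handwheel '[{"tx":0,"ty":0,"tz":0,"roll":0.07},{"tx":0,"ty":0,"tz":0,"roll":0.07},{"tx":0,"ty":0,"tz":0,"roll":0.07},{"tx":0,"ty":0,"tz":0,"roll":0.07},{"tx":0,"ty":0,"tz":0,"roll":0},{"tx":0,"ty":0,"tz":0,"roll":0}]' >/dev/null
python3 -c "
from h import *
jig()"
```

```text
t 16.47 jig x -3.39 y 0.90 z 59.23 yaw-jig -33.24 tilt [-0.0041 -0.0036] F x-9.5 y4.3 z8.5 Tq [-1.48  1.07  0.05] op 10.6
```

```bash

python3 -m handwheel '[{"tx":0,"ty":0,"tz":0,"roll":0.08},{"tx":0,"ty":0,"tz":0,"roll":0.08},{"tx":0,"ty":0,"tz":0,"roll":0.08},{"tx":0,"ty":0,"tz":0,"roll":0.08},{"tx":0,"ty":0,"tz":0,"roll":0.08},{"tx":0,"ty":0,"tz":0,"roll":0.08},{"tx":0,"ty":0,"tz":0,"roll":0},{"tx":0,"ty":0,"tz":0,"roll":0}]' >/dev/null
python3 -c "
from h import *
jig()"
```

```text
t 17.13 jig x -2.26 y 0.63 z 59.20 yaw-jig -60.75 tilt [-0.0025 -0.0014] F x-4.9 y2.9 z7.1 Tq [-0.87  0.73 -0.  ] op 11.1
```

```bash

python3 -m handwheel '[{"tx":0,"ty":0,"tz":0,"roll":0.08},{"tx":0,"ty":0,"tz":0,"roll":0.08},{"tx":0,"ty":0,"tz":0,"roll":0.08},{"tx":0,"ty":0,"tz":0,"roll":0.08},{"tx":0,"ty":0,"tz":0,"roll":0.08},{"tx":0,"ty":0,"tz":0,"roll":0.08},{"tx":0,"ty":0,"tz":0,"roll":0.03},{"tx":0,"ty":0,"tz":0,"roll":0},{"tx":0,"ty":0,"tz":0,"roll":0}]' >/dev/null
python3 -c "
from h import *
jig()"
```

```text
t 17.88 jig x -1.79 y 0.67 z 59.20 yaw-jig -89.97 tilt [-0.0023 -0.0004] F x-4.2 y2.2 z7.0 Tq [-0.53  0.65 -0.02] op 10.7
```

```bash

python3 -m handwheel '[{"tx":-0.5,"ty":1,"tz":-0.5,"roll":0},{"tx":0,"ty":1,"tz":0,"roll":0},{"tx":0,"ty":1,"tz":0,"roll":0},{"tx":0,"ty":1,"tz":0,"roll":0},{"tx":0,"ty":1,"tz":0,"roll":0},{"tx":0,"ty":1,"tz":0,"roll":0},{"tx":0,"ty":0,"tz":0,"roll":0},{"tx":0,"ty":0,"tz":0,"roll":0}]' >/dev/null
python3 -c "
from h import *
jig()"
```

```text
t 18.55 jig x -7.81 y 0.75 z 59.21 yaw-jig -89.97 tilt [-0.0009 -0.0005] F x-3.1 y-0.4 z-0.1 Tq [-0.62  0.13 -0.02] op 10.9
```

```bash

python3 -m handwheel '[{"tx":0,"ty":1,"tz":0,"roll":0},{"tx":0,"ty":1,"tz":0,"roll":0},{"tx":0,"ty":0,"tz":0,"roll":0},{"tx":0,"ty":0,"tz":0,"roll":0}]' >/dev/null
python3 -c "
from h import *
jig()"
python3 -m handwheel '[{"tx":0,"ty":1,"tz":0,"roll":0},{"tx":0,"ty":1,"tz":0,"roll":0},{"tx":0,"ty":0,"tz":0,"roll":0},{"tx":0,"ty":0,"tz":0,"roll":0}]' >/dev/null
python3 -c "
from h import *
jig()"
```

```text
t 18.88 jig x -9.74 y 0.76 z 59.21 yaw-jig -89.97 tilt [-0.0008 -0.0004] F x-4.2 y1.1 z-1.1 Tq [-0.63  0.13  0.02] op 10.8
t 19.22 jig x -11.76 y 0.74 z 59.24 yaw-jig -89.97 tilt [-0.0008 -0.0004] F x-4.4 y0.1 z-3.0 Tq [-0.78  0.2   0.01] op 10.9
```

```bash

python3 -m handwheel '[{"tx":0,"ty":0.7,"tz":0,"roll":0},{"tx":0,"ty":0.8,"tz":0,"roll":0},{"tx":0,"ty":0,"tz":0,"roll":0},{"tx":0,"ty":0,"tz":0,"roll":0}]' >/dev/null
python3 - <<'E'
from h import *
jig()
im,d=optics.get_image("side");c=cv2.resize(im[110:240,220:340],None,fx=4.5,fy=4.5,interpolation=2)
w,_=optics.get_image("wrist");w=cv2.resize(w,None,fx=.45,fy=.45)
cv2.imwrite("pics/s2.png",c[:,:,::-1])
E
```

```text
t 19.55 jig x -12.36 y 0.78 z 59.24 yaw-jig -89.97 tilt [-0.0003  0.0013] F x-0.4 y0.5 z-3.8 Tq [ 0.05 -0.09  0.01] op 10.9
```

View pics/s2.png

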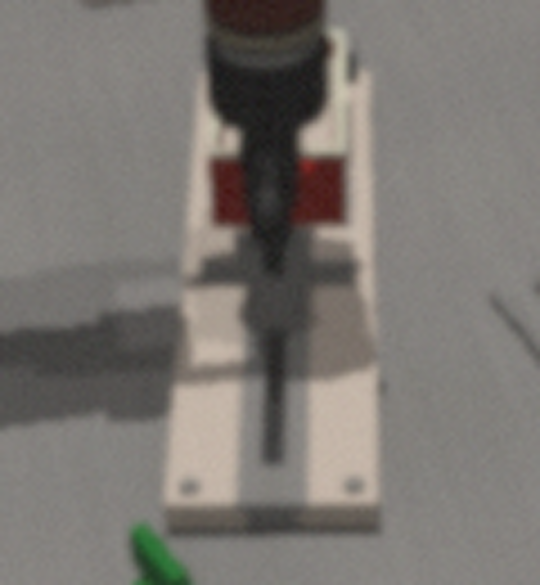

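The side view shows the gripper over the slot, bar across it and nothing fouled. Fx fell from -4.4 to -0.4 and movement stopped, so the seat now carries the load. Releasing.

```bash

python3 -m handwheel '[{"tx":0,"ty":0,"tz":0.3,"roll":0},{"tx":0,"ty":0,"tz":0,"roll":0},{"tx":0,"ty":0,"tz":0,"roll":0},{"tx":0,"ty":0,"tz":0,"roll":0},{"tx":0,"ty":0,"tz":0,"roll":0},{"tx":0,"ty":0,"tz":0,"roll":0}]' 26 
python3 -m handwheel '[{"tx":0,"ty":0,"tz":-3,"roll":0},{"tx":0,"ty":0,"tz":-8,"roll":0},{"tx":0,"ty":0,"tz":-15,"roll":0},{"tx":0,"ty":0,"tz":-30,"roll":0},{"tx":0,"ty":0,"tz":-30,"roll":0},{"tx":0,"ty":0,"tz":-30,"roll":0},{"tx":0,"ty":0,"tz":-30,"roll":0},{"tx":0,"ty":0,"tz":0,"roll":0}]'
python3 -m handwheel '[{"tx":0,"ty":30,"tz":0,"roll":0},{"tx":0,"ty":35,"tz":0,"roll":0},{"tx":0,"ty":35,"tz":0,"roll":0},{"tx":0,"ty":35,"tz":0,"roll":0},{"tx":0,"ty":35,"tz":0,"roll":0},{"tx":0,"ty":35,"tz":0,"roll":0},{"tx":0,"ty":35,"tz":0,"roll":0},{"tx":0,"ty":35,"tz":0,"roll":0},{"tx":0,"ty":0,"tz":0,"roll":0}]' >/dev/null
python3 - <<'E'
from h import *
jig()
im,d=optics.get_image("top");W=cloud("top",d);a=np.radians(77.52);u=np.array([np.cos(a),np.sin(a)]);n=np.array([-u[1],u[0]])
q=W[...,:2]*1e3-[595.2,35.5];s=q@u;w=q@n
k=(abs(s+11)<40)&(abs(w)<40)&(W[...,2]>.07)&(W[...,2]<.1)&(s<15)
print("bar",k.sum(),axis(np.c_[s[k],w[k]]/1e3),W[k][:,2].mean() if k.any() else 0)
c=cv2.resize(im[140:290,70:320],None,fx=3,fy=3,interpolation=2);cv2.imwrite("pics/t3.png",c[:,:,::-1])
E
```

```text
t: 20.15
tool_pos: [0.5922, 0.023, 0.0596]
tool_rot: [-3.123, 0.34, -0.001]
contact_force: [-1.0, 0.3, 0.5]
opening: 0.0258
grip_force: 0.0
t: 20.82
tool_pos: [0.5959, 0.0227, 0.2147]
tool_rot: [-3.123, 0.34, -0.022]
contact_force: [1.4, 0.5, 1.7]
opening: 0.0263
grip_force: 0.0
t 21.57 jig x -293.30 y 0.55 z 205.82 yaw-jig -90.29 tilt [-0.0001 -0.0028] F x1.2 y0.6 z-0.4 Tq [-0.03  0.03 -0.05] op 26.2
bar 197 (array([-12.3,   1.6]), array([49.8, 12.3]), np.float32(89.73004)) 0.08462170218829981
```

View pics/t3.png

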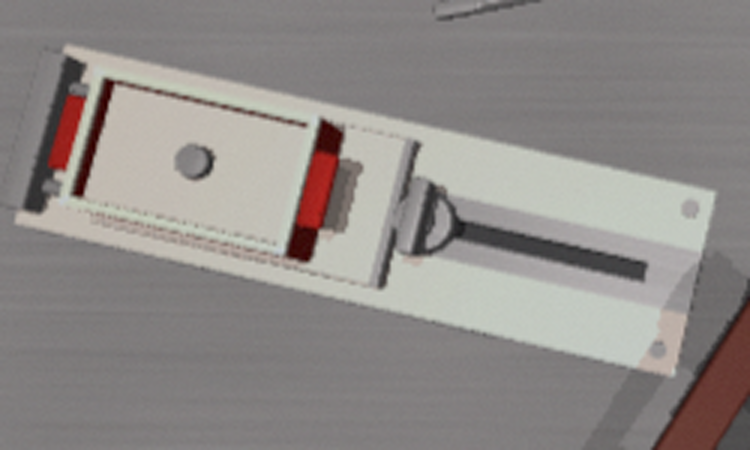

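The stud stands across the slot at pixel (425,218), bar at 89.7° to the jig and upright at the right height. It holds the carriage forward, and the robot is clear of everything.

```bash
python3 -c "
from station import ctrl
print(ctrl.finish_job())"
```

```text
the job is handed in; nothing more can be done
None
```

The stud is locked across the slot and holds the carriage forward; I handed the job in at about 21.6 s, with the robot clear and the jar, cup and tongs untouched.

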